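Press the label holder home behind the shelf lip and hold it

ROBOT

A 6-joint arm with a two-finger parallel gripper is mounted at the origin on a cart in front of the work surface, level with it; the furniture and walls round the work are solid. World frame = base frame: x ahead of the robot, y to its left, z up, the work surface at z = 0. Lengths are in m, angles in rad, forces in N, time in s.
With the tool pointing down it reaches from about 0.25 to 0.775 m from the base axis. Payload 4 kg.
Tool frame: the origin (TCP) lies midway between the tips of the shut fingers; the grasp point (between the pads) lies 19 mm behind it; y points along the fingers, x is the direction in which the jaws open and shut, and the axes are right-handed (so a half turn about y gives the same grasp; the last joint's range is limited). The gripper opens to 94 mm and grips with 3 to 60 N. Pads are 16 mm wide; open, the fingers measure 119 mm over their backs; the gripper's body (75 mm by 177 mm) begins 78 mm behind the grasp point.
Start: joints at [-1.275, 0.087, 1.371, -0, 1.684, -0.103], TCP at [0.214, -0.507, 0.206] pointing down, gripper open.
Joint ranges: [-3.1, 3.1], [-0.76, 2.03], [0.27, 2.55], [-1.08, 4.22], [0.17, 2.65], [-2.57, 2.57]. Speed limits (rad/s): [2.79, 2.79, 3.14, 3.14, 3.14, 3.14].

INTERFACE

Orientations are given as [roll, pitch, yaw] about the fixed x, y, z axes, in that order (R = Rz(yaw) Ry(pitch) Rx(roll)).
In Python, from bench import robot gives the robot as it stands.
- The arm moves only by the shell command python3 -m creep 'ROWS'. ROWS is JSON, a list of rows, each a list of 7 numbers: the shift along the tool's x, y, z in mm, then the turn, a rotation vector about the tool's x, y, z in degrees, then the closure in counts, from 0 (fully open) to 255 (shut). A call has 1 to 5 rows; each row is the pose to reach, as a shift and turn from the pose commanded when the call began, along the tool's axes at that moment; what a row does not reach only later rows make up. A row lasts 1/8 s, in which the tool goes at most 62.5 mm and 10.7 degrees, less where a joint would pass 70% of its speed; a pose out of reach is approached as far as the arm can. A call with a gripper value outside its range is refused whole. The fingers move at their own pace and stop on an object; the grip force is fixed at half the most. Time passes only in rows, so rows that repeat a pose let the fingers close. It gives the time, the measured TCP pose, the force and the opening at its end, in the units of the state.
- robot.get_obs(): the state, without advancing time (a new reading comes with each control period).
- robot.snapshot(name): name is "scene" or "top" or "wrist"; returns a dict with "color" (400x640x3 uint8, blue, green, red), "fx", "fy", "cx", "cy" (pixels), "world_from_camera" (4x4, takes a point from camera to world coordinates); the wrist camera has in their place "mount" (4x4, takes a point from camera to tool coordinates, whose origin is the TCP and whose axes are the tool frame's). Camera axes: x right, y down, z forward; pixel columns grow to the right and rows downward; lengths in m; the calibration is good to about 2 mm. A picture is of the moment at which its call begins: read the wrist's pose just before it. There is no depth.
- robot.close_job(): hands the job in, once; it reports no verdict.
Trained networks look in the newest picture that a camera, given by its name, has taken for a name from the list of things; names that differ only in an ending like _2 or _b are one class to them, and where a whole thing is asked for, a point or a joint stands for the part that bears it (a point fixed in the world has none). Each returns a list of dicts, best first, with "p" (0 to 1); they miss things now and then, are a little off and sometimes report something else, mostly with a low value. They report only what shows in the picture. A call takes as long as a camera call. They do not tell look-alikes from the thing itself.
- robot.spot_in(name, camera): "point" ([x, y, z] in m, in world coordinates, good to about 4 mm: the middle of the surface that is visible of it).
- robot.landmark_of(name, camera): "point" ([x, y, z] in m, in world coordinates, good to about 4 mm: a listed point, or the origin of a listed thing).
The state is a dict: "time": time; "joint_positions": joint angles; "qvel": joint speeds; "joint_torque": joint torques, N m; "tool_pos": TCP position; "ee_rot": TCP orientation; "wrist_force": force on the tool from outside, world axes, zero at the start; "wrist_torque": the same for the moment, N m; "width": finger opening in m.
Only numpy, scipy, OpenCV 4.12 (cv2) and the standard library are available. Lean on these libraries where they do the work, as an engineer would, in place of code of your own. Each camera call takes 0.05 s, during which the arm holds its last target.

TASK

Stand the grey label holder on the narrow ledge along the front of the blue parts shelf, between the two steel cheeks and with its tongue towards the shelf. Then slide it straight in, so that the tongue goes in behind the lip and pushes the orange spring plunger back, until the upright plate is flush against the shelf's front edge. Finish while still holding it pressed home there, for me to fix it with a screw, and do not shift the housings on the shelf.

Things in the scene. Friction and masses are not known exactly. Their poses are not given: they have to be found in the camera images.
- holder_centre (a point): Loose grey label holder, 90 g, standing: upright plate 10 (x) x 60 (y) mm, 61 mm high over all, white label with green stripe on its -x face; foot 5 mm thick, 60 wide, from 15 mm to -x to 25 mm to +x of the plate's mid-plane (+x part = tongue). Point: plate's mid-plane, mid-width, 30 mm above the underside. x towards the tongue, z up. Grip across the 10 mm, from above, near the top edge.
- parts_shelf: Blue fixed sheet-metal shelf, 200 mm wide (y), front to its -x. Origin on the table below the middle of the lip's front edge. Deck: x 0 to 110 mm, top 74 mm high, 5 thick; its front edge (x = 0) is the lip. Ledge: x -36 to 0, top 60 mm high; runs on under the deck as a slot 9 mm high. Two steel cheeks on the ledge, 9 mm high, inner faces at y = +-37 mm. Push along the shelf's +x.
- slot_mouth (a point): Point on the ledge's top at the lip's front edge, on the middle of the width: 60 mm above the shelf's origin, same axes.
- plunger (a joint): Orange spring plunger in the slot, m: 0 out, its face 12 mm behind the lip; grows as it is pushed in to +x, up to 0.011. It pushes back with 2 N at 0 rising to 6 N at 0.008, where the holder's plate meets the lip and the push turns hard.
- shelf_housing_a: Aluminium housing, closed top, 46 mm diameter, 36 mm high, loose on the left half of the deck, 45 mm or more behind the lip; origin under its centre. Leave it alone.
- shelf_housing_b: Aluminium flanged housing, 46 mm diameter, 34 mm high, loose on the right half of the deck, 45 mm or more behind the lip; origin under its centre. Leave it alone.
Things that resemble listed ones, but are neither listed nor needed, are in the scene too. Leave any purple or red look-alike of the part that bears holder_centre alone.

How it is judged:
By the outcome, as a careful person would: the job done as asked, in the order asked, and still so for the second after the job is handed in, while the arm keeps its last pose, push and grip.
It also fails if it takes over 37 s, if anything falls off the work surface, if the arm or the gripper's body presses on something with over 40 N, if the wrist force passes 120 N, or if a joint passes its speed limit or range.

## Working session

There is one attempt and no reset: what is moved stays moved. The work goes in short steps, Python scripts to look and compute and a shell command to move; the robot and the scene stay as the last step left them, time stands still between calls to the robot, and variables do not carry over. Pictures are saved under pics/ and viewed, and the job is handed in when it is done.

```bash
mkdir -p pics; ls; python3 - <<'E'
from bench import robot
import cv2, numpy as np
np.set_printoptions(precision=4,suppress=True)
o=robot.get_obs(); print(o['time'],o['tool_pos'],o['ee_rot'],o['width'],o['wrist_force'])
for c in ['scene','top','wrist']:
    s=robot.snapshot(c); cv2.imwrite(f'pics/{c}0.png',s['color'])
    print(c,s['fx'],s['cx'],s['cy'],s.get('world_from_camera',s.get('mount')))
for c in ['scene','top']:
    for n in ['holder_centre','parts_shelf','slot_mouth','shelf_housing_a']:
        for f in ['spot_in','landmark_of']:
            try:print(c,n,f,[(np.round(d['point'],3).tolist(),round(d['p'],2)) for d in getattr(robot,f)(n,c)])
            except Exception as e: print(c,n,f,e)
print(robot.get_obs()['time'])
E
```

```text
pics
0.0 [ 0.2134 -0.5063  0.2043] [-1.5706  0.0022 -1.172 ] 0.09401140340178861 [-0.6046 -0.1518  0.2813]
scene 384.57425958990024 316.71171022180124 193.51410093740589 [[-0.7853 -0.4384  0.4372  0.1614]
 [-0.6191  0.5622 -0.5483  0.4539]
 [-0.0054 -0.7012 -0.7129  0.7202]
 [ 0.      0.      0.      1.    ]]
top 374.65083885885895 319.6013216269954 197.46236697247627 [[ 0.0088 -0.9875  0.1574  0.3844]
 [-1.     -0.0086  0.0021 -0.0105]
 [-0.0007 -0.1574 -0.9875  1.1025]
 [ 0.      0.      0.      1.    ]]
wrist 347.0751528528461 319.17880307831274 197.0604533260756 [[ 1.      0.0002  0.0001 -0.0003]
 [-0.0001 -0.2792  0.9602 -0.1803]
 [ 0.0002 -0.9602 -0.2792  0.0819]
 [ 0.      0.      0.      1.    ]]
scene holder_centre spot_in [([0.452, -0.269, 0.028], 0.92), ([0.468, -0.17, 0.02], 0.9), ([0.566, -0.251, 0.03], 0.62)]
scene holder_centre landmark_of [([0.475, -0.175, 0.032], 0.77), ([0.568, -0.256, 0.03], 0.75), ([0.457, -0.278, 0.031], 0.58)]
scene parts_shelf spot_in [([0.57, 0.037, 0.074], 0.73)]
scene parts_shelf landmark_of [([0.544, 0.014, 0.002], 0.59)]
scene slot_mouth s
[... 257 characters left out ...]
, ([0.614, 0.075, 0.074], 0.71)]
top holder_centre spot_in [([0.459, -0.278, 0.003], 0.85), ([0.563, -0.255, 0.024], 0.78), ([0.47, -0.178, 0.006], 0.49)]
top holder_centre landmark_of [([0.475, -0.174, 0.032], 0.79), ([0.564, -0.257, 0.029], 0.53)]
top parts_shelf spot_in [([0.574, 0.017, 0.079], 0.87)]
top parts_shelf landmark_of [([0.545, 0.014, 0.002], 0.56)]
top slot_mouth spot_in [([0.573, 0.013, 0.075], 0.73)]
top slot_mouth landmark_of [([0.545, 0.013, 0.062], 0.92), ([0.543, 0.014, 0.003], 0.68)]
top shelf_housing_a spot_in [([0.608, 0.072, 0.116], 0.74), ([0.618, -0.031, 0.1], 0.47)]
top shelf_housing_a landmark_of [([0.62, -0.031, 0.076], 0.77), ([0.611, 0.071, 0.075], 0.74)]
0.95
```

View pics/scene0.png

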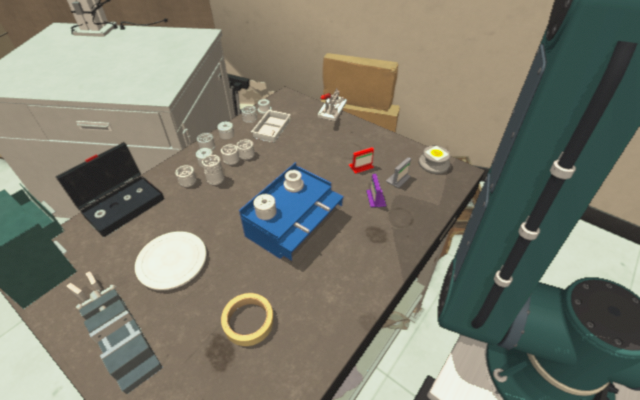

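View pics/top0.png

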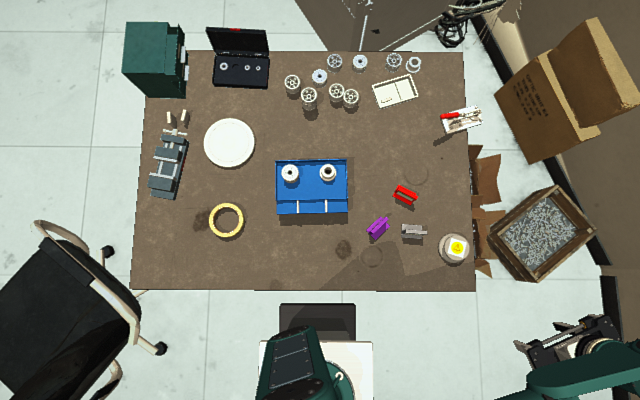

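View pics/wrist0.png

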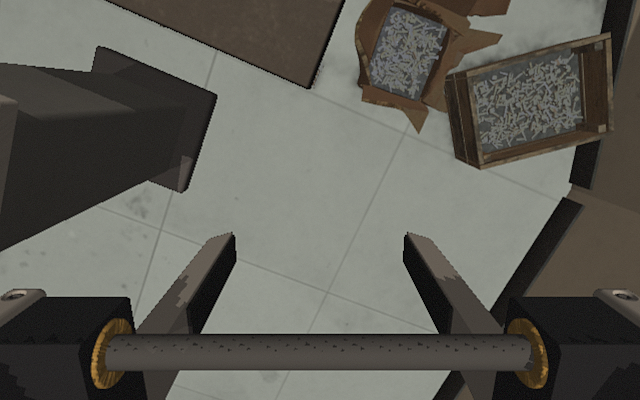

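```bash
python3 - <<'E'
import cv2,numpy as np
a=cv2.imread('pics/scene0.png')[140:220,340:440]; b=cv2.imread('pics/top0.png')[180:260,360:460]
c=cv2.imread('pics/top0.png')[150:230,262:362];d=cv2.imread('pics/scene0.png')[150:270,235:345]
r=lambda i:cv2.resize(i,(400,300),interpolation=cv2.INTER_CUBIC)
cv2.imwrite('pics/crop.png',np.vstack([np.hstack([r(a),r(b)]),np.hstack([r(c),r(d)])]))
E
```

```text
(no output)
```

View pics/crop.png

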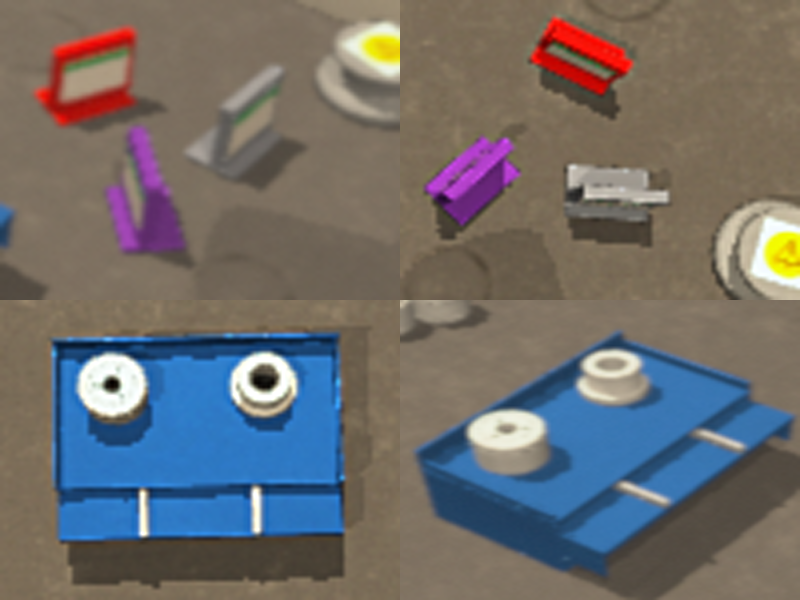

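```bash
python3 -m creep '[[-23,0,60,0,-10.5,0,0],[-46,0,122,0,-21,0,0],[-69,0,184,0,-31.5,0,0],[-92,0,246,0,-42,0,0],[-115,0,306,0,-52,0,0]]'
```

```text
time: 1.58
tool_pos: [0.4418, -0.2905, 0.2057]
ee_rot: [-1.571, -0.001, -0.259]
wrist_force: [0.7, 0.5, -0.1]
width: 0.094
```

```bash
python3 -m creep '[[6,0,8,0,-8,0,0],[12,0,16,0,-14.8,0,0],[12,0,16,0,-14.8,0,0]]'; python3 - <<'E'
from bench import robot
import cv2, numpy as np
o=robot.get_obs(); print(o['time'],o['tool_pos'],o['ee_rot'])
s=robot.snapshot('wrist'); cv2.imwrite('pics/w1.png',s['color'])
np.savez('w1.npz',p=o['tool_pos'],r=o['ee_rot'],m=s['mount'],k=[s['fx'],s['fy'],s['cx'],s['cy']])
for f in ['spot_in','landmark_of']: print([(np.round(d['point'],4).tolist(),round(d['p'],2)) for d in getattr(robot,f)('holder_centre','wrist')])
E
```

```text
time: 1.95
tool_pos: [0.4567, -0.2792, 0.2054]
ee_rot: [-1.571, 0.0, -0.006]
wrist_force: [-0.3, 0.6, 0.4]
width: 0.094
1.95 [ 0.45667301 -0.27918129  0.20543156] [-1.57084094e+00  8.79942394e-05 -6.03254389e-03]
[([0.5605, -0.2532, 0.0447], 0.72), ([0.4728, -0.1797, 0.006], 0.7), ([0.4618, -0.2772, 0.007], 0.58)]
[([0.5648, -0.2554, 0.0349], 0.9), ([0.4758, -0.1726, 0.0305], 0.77), ([0.4583, -0.2779, 0.0329], 0.58)]
```

View pics/w1.png

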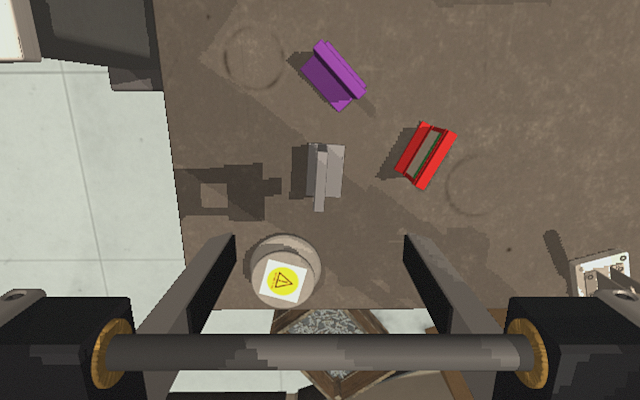

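```bash
python3 - <<'E'
import cv2
a=cv2.imread('pics/w1.png')[130:220,280:360]
cv2.imwrite('pics/w1c.png',cv2.resize(a,(480,540),interpolation=cv2.INTER_CUBIC))
E
```

```text
(no output)
```

View pics/w1c.png

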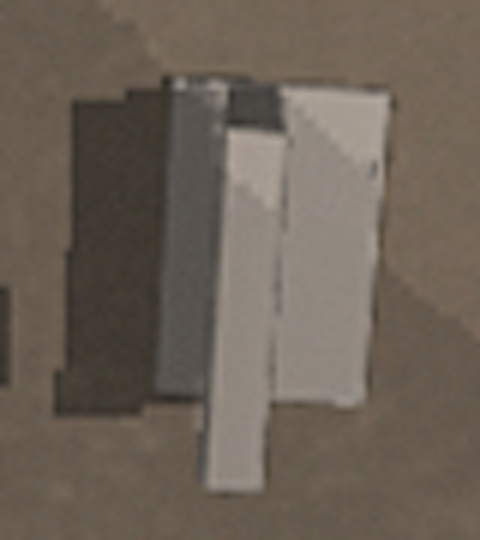

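```bash
cat > h.py <<'E'
import numpy as np
from scipy.spatial.transform import Rotation as R
def ray(px,f,z):
    """pixels->points on plane z; f npz of wrist"""
    d=np.load(f); T=np.eye(4); T[:3,:3]=R.from_euler('xyz',d['r']).as_matrix(); T[:3,3]=d['p']
    return cast(px,T@d['m'],d['k'],z)
def cast(px,C,k,z):
    px=np.atleast_2d(px).astype(float); v=np.c_[(px[:,0]-k[2])/k[0],(px[:,1]-k[3])/k[1],np.ones(len(px))]@C[:3,:3].T
    return C[:3,3]+v*((z-C[2,3])/v[:,2])[:,None]
E
python3 - <<'E'
from h import *
np.set_printoptions(precision=4,suppress=True)
c=lambda a:(np.array(a)+.5)/6-.5+[280,130]
t=ray(c([(228,128),(285,132),(264,491),(206,491)]),'w1.npz',.061)
b=ray(c([(168,78),(390,92),(363,406),(155,398)]),'w1.npz',.005)
print(t,b,t.mean(0),b.mean(0))
for q in (t,b):
    e=(q[0]+q[1]-q[2]-q[3])/2; print(np.linalg.norm(e),np.degrees(np.arctan2(-e[0],e[1])), np.linalg.norm(q[1]-q[0]+q[2]-q[3])/2)
E
```

```text
[[ 0.4556 -0.2466  0.061 ]
 [ 0.4645 -0.2473  0.061 ]
 [ 0.4611 -0.3065  0.061 ]
 [ 0.4516 -0.3064  0.061 ]] [[ 0.4445 -0.246   0.005 ]
 [ 0.485  -0.2488  0.005 ]
 [ 0.4807 -0.3084  0.005 ]
 [ 0.4411 -0.3066  0.005 ]] [ 0.4582 -0.2767  0.061 ] [ 0.4628 -0.2774  0.005 ]
0.059623924864136264 -3.585780149502605 0.00923125327685001
0.06025959700008811 -3.642583990793109 0.040092219436853746
```

```bash
python3 -m creep '[[1,50,2,0,3.3,0,0],[1,105,2,0,3.3,0,60],[1,150,2,0,3.3,0,100],[1,177,2,0,3.3,0,130],[1,177,2,0,3.3,0,150]]'; python3 -m creep '[[0,0,0,0,0,0,255],[0,0,0,0,0,0,255],[0,0,0,0,0,0,255],[0,0,0,0,0,0,255]]'
```

```text
time: 2.72
tool_pos: [0.455, -0.2769, 0.0259]
ee_rot: [-1.568, 0.005, -0.066]
wrist_force: [-0.0, 0.7, 0.8]
width: 0.0572
time: 3.22
tool_pos: [0.4577, -0.278, 0.0292]
ee_rot: [-1.572, -0.001, -0.064]
wrist_force: [1.0, 0.2, 0.0]
width: 0.0174
```

```bash
python3 -m creep '[[0,0,0,0,0,0,255],[0,0,0,0,0,0,255],[0,0,0,0,0,0,255]]'
```

```text
time: 3.6
tool_pos: [0.4575, -0.2778, 0.0288]
ee_rot: [-1.571, -0.0, -0.064]
wrist_force: [-0.5, 0.4, 1.8]
width: 0.0098
```

```bash
python3 -m creep '[[0,-50,0,0,0,0,255],[0,-100,0,0,0,0,255],[0,-110,40,0,-1,0,255],[0,-115,95,0,-2,0,255],[0,-115,150,0,-3.7,0,255]]' &&  python3 -m creep '[[0,0,50,0,0,0,255],[0,0,100,0,0,0,255],[0,0,130,0,0,0,255],[0,0,141,0,0,0,255],[0,0,141,0,0,0,255]]'; python3 - <<'E'
from bench import robot
import cv2, numpy as np
o=robot.get_obs(); print(o['time'],o['tool_pos'],o['ee_rot'],o['width'])
s=robot.snapshot('wrist'); cv2.imwrite('pics/w2.png',s['color'])
np.savez('w2.npz',p=o['tool_pos'],r=o['ee_rot'],m=s['mount'],k=[s['fx'],s['fy'],s['cx'],s['cy']])
for f in ['slot_mouth','holder_centre','parts_shelf']: print([(np.round(d['point'],4).tolist(),round(d['p'],2)) for d in robot.landmark_of(f,'wrist')])
E
```

```text
time: 4.22
tool_pos: [0.4669, -0.1268, 0.1437]
ee_rot: [-1.571, -0.001, 0.001]
wrist_force: [0.5, -0.2, -0.4]
width: 0.0098
time: 4.85
tool_pos: [0.4666, 0.0129, 0.1432]
ee_rot: [-1.571, 0.0, 0.002]
wrist_force: [-0.0, 0.1, -0.5]
width: 0.0101
4.85 [0.46658498 0.01290499 0.14317352] [-1.57146590e+00  4.97663834e-04  1.75128761e-03] 0.01005637880057599
[([0.5406, 0.0133, 0.0568], 0.61)]
[([0.4661, 0.0124, 0.1439], 0.97), ([0.4756, -0.1707, 0.0316], 0.8)]
[([0.5423, 0.0156, -0.0025], 0.76), ([0.4664, 0.0135, 0.1416], 0.59)]
```

View pics/w2.png

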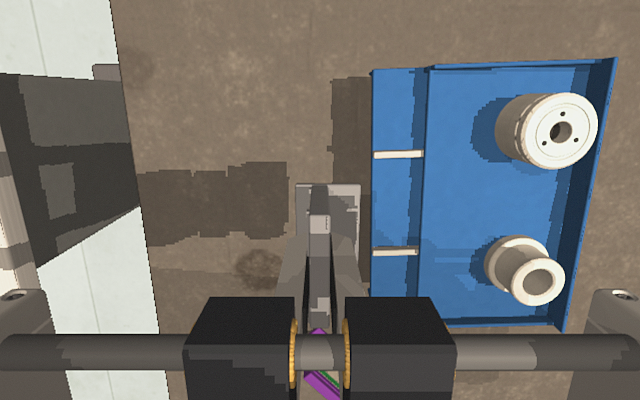

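```bash
python3 - <<'E'
import cv2
a=cv2.imread('pics/w2.png')[60:330,285:445]
cv2.imwrite('pics/w2c.png',cv2.resize(a[:135],(800,675)[:2],interpolation=cv2.INTER_CUBIC)[:600])
cv2.imwrite('pics/w2d.png',cv2.resize(a[110:230],(800,600),interpolation=cv2.INTER_CUBIC))
E
```

```text
(no output)
```

View pics/w2c.png

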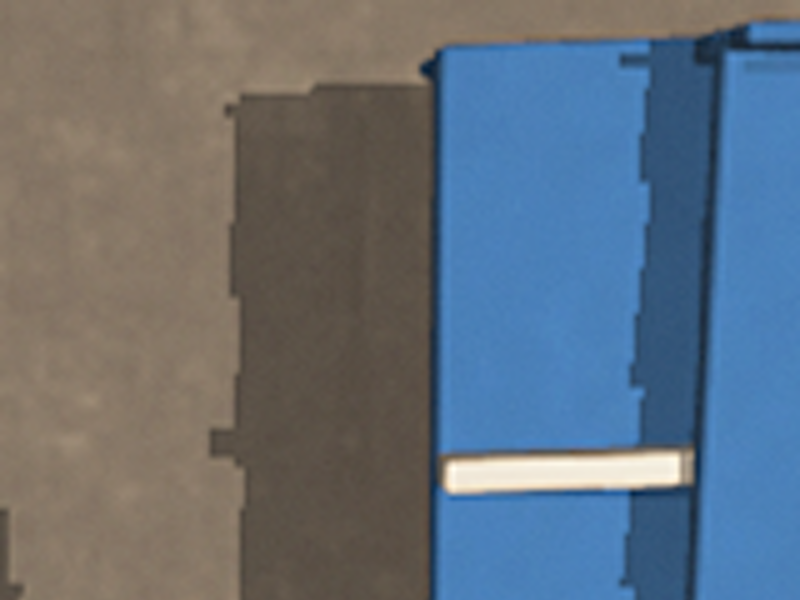

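View pics/w2d.png

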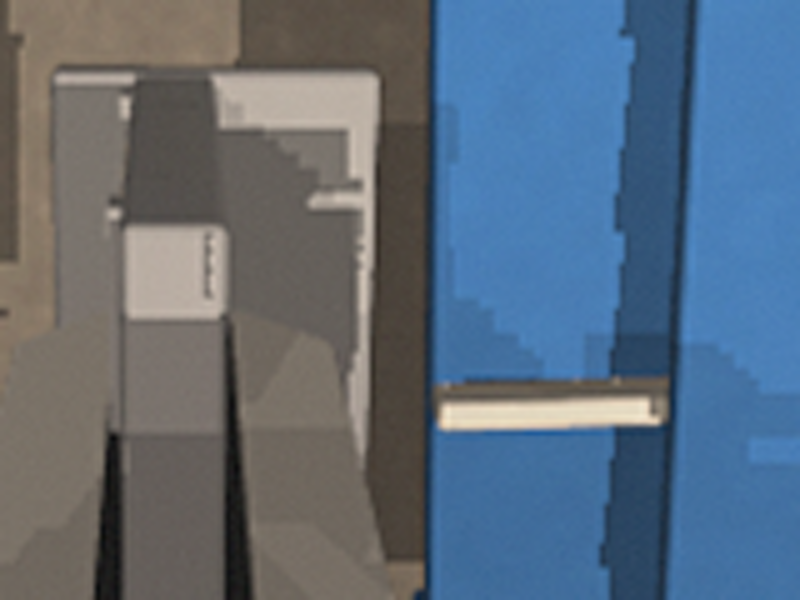

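```bash
python3 - <<'E'
from h import *
np.set_printoptions(precision=4,suppress=True)
def f(n,p,z):
    q=ray(p,'w2.npz',z); d=q[0]-q[-1]; print(n,q.tolist() and q[:,:2].round(4).tolist(),'yaw(y-line)',np.degrees(np.arctan2(-d[0],d[1])).round(2),'yaw(x-line)',np.degrees(np.arctan2(d[1],d[0])).round(2))
f('ledge',[(372.7,69.7),(370.9,170),(370.3,288)],.060)
f('lip',[(429.2,72),(423.8,174),(418.4,286)],.074)
f('cheekL',[(423,157),(374,158.6)],.069)
f('cheekR',[(416.8,248.8),(373,249.8)],.069)
f('tongue edge',[(361,185),(358,262)],.119)
f('foot back',[(360.5,184.3),(295.8,184.3)],.119)
f('platetop',[(330,215.0),(309.8,215.0)],.175)
f('platetop2',[(329.8,233.6),(309.6,233.6)],.175)
import cv2
E
```

```text
ledge [[0.5048, 0.113], [0.5067, 0.04], [0.5107, -0.0629]] yaw(y-line) 1.92 yaw(x-line) 91.92
lip [[0.5411, 0.1107], [0.5436, 0.0401], [0.5472, -0.0526]] yaw(y-line) 2.14 yaw(x-line) 92.14
cheekL [[0.5434, 0.0518], [0.5072, 0.0505]] yaw(y-line) -88.0 yaw(x-line) 2.0
cheekR [[0.5448, -0.0221], [0.5099, -0.023]] yaw(y-line) -88.47 yaw(x-line) 1.53
tongue edge [[0.4921, 0.0431], [0.492, -0.0085]] yaw(y-line) -0.11 yaw(x-line) 89.89
foot back [[0.4918, 0.0435], [0.4525, 0.0435]] yaw(y-line) -89.89 yaw(x-line) 0.11
platetop [[0.4716, 0.0433], [0.4624, 0.0433]] yaw(y-line) -89.89 yaw(x-line) 0.11
platetop2 [[0.4716, 0.0343], [0.4623, 0.0343]] yaw(y-line) -89.89 yaw(x-line) 0.11
```

```bash
python3 -m creep '[[23,0,0,0,-1,0,255],[46.5,0,0.4,0,-1.9,0,255],[46.5,20,0.4,0,-1.9,0,255],[46.5,40,0.4,0,-1.9,0,255],[46.5,45,0.4,0,-1.9,0,255]]'; python3 -m creep '[[0,2,0,0,0,0,255],[0,4,0,0,0,0,255],[0,4,0,0,0,0,255]]'; python3 - <<'E'
from bench import robot
import cv2, numpy as np
o=robot.get_obs(); print(o['time'],o['tool_pos'],o['ee_rot'],o['width'],o['wrist_force'])
s=robot.snapshot('wrist'); cv2.imwrite('pics/w3.png',s['color'])
np.savez('w3.npz',p=o['tool_pos'],r=o['ee_rot'],m=s['mount'],k=[s['fx'],s['fy'],s['cx'],s['cy']])
cv2.imwrite('pics/w3c.png',cv2.resize(s['color'][120:270,280:440],(800,600) and (640,600),interpolation=cv2.INTER_CUBIC))
s=robot.snapshot('scene');cv2.imwrite('pics/s3c.png',cv2.resize(s['color'][150:270,235:345],(550,600),interpolation=cv2.INTER_CUBIC))
E
```

```text
time: 5.68
tool_pos: [0.5122, 0.0125, 0.0968]
ee_rot: [-1.571, 0.003, 0.032]
wrist_force: [-0.6, 0.5, -0.4]
width: 0.0096
time: 6.05
tool_pos: [0.5136, 0.0133, 0.0951]
ee_rot: [-1.571, -0.001, 0.034]
wrist_force: [0.2, -0.3, -0.6]
width: 0.0096
6.05 [0.51357199 0.01332162 0.09510482] [-1.57102719e+00 -1.16958438e-03  3.39700126e-02] 0.009642887859639116 [ 0.20754684 -0.26382314 -0.62451353]
```

View pics/w3c.png

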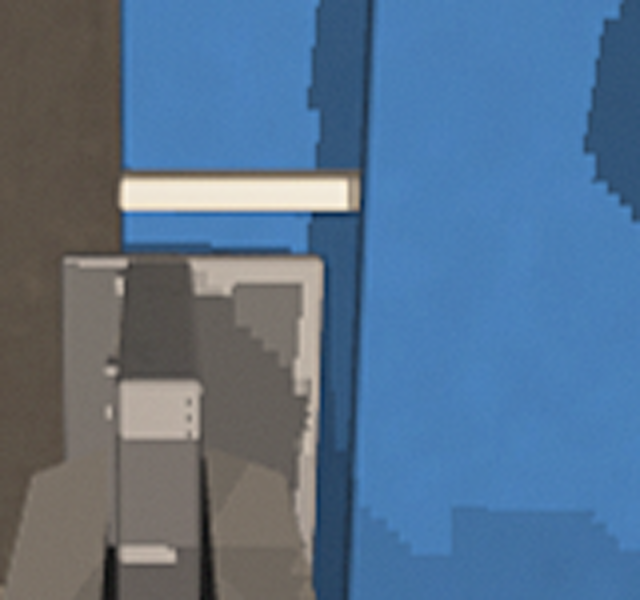

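View pics/s3c.png

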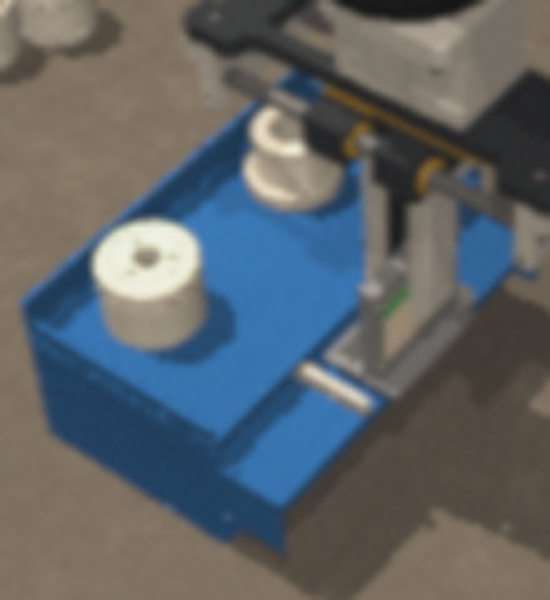

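```bash
python3 -m creep '[[0,3,0,0,0,0,255],[0,4.5,0,0,0,0,255],[0,5,0,0,0,0,255],[0,5,0,0,0,0,255]]'
```

```text
time: 6.65
tool_pos: [0.5132, 0.0134, 0.0894]
ee_rot: [-1.571, 0.0, 0.034]
wrist_force: [-0.3, 0.3, -0.7]
width: 0.0101
```

```bash
python3 -m creep '[[0,0.7,0,0,0,0,255],[0,0.7,0,0,0,0,255],[0,0.7,0,0,0,0,255]]'; python3 -m creep '[[0,0.5,0,0,0,0,255],[0,0.5,0,0,0,0,255],[0,0.5,0,0,0,0,255]]'
```

```text
time: 7.02
tool_pos: [0.5133, 0.0134, 0.0888]
ee_rot: [-1.571, -0.0, 0.034]
wrist_force: [0.9, 0.7, -0.5]
width: 0.0098
time: 7.4
tool_pos: [0.5133, 0.0134, 0.0888]
ee_rot: [-1.571, -0.0, 0.034]
wrist_force: [-2.2, 0.9, 3.6]
width: 0.0099
```

```bash
python3 -m creep '[[4,0,0,0,0,0,255],[8,0,0,0,0,0,255],[12,0,0,0,0,0,255],[15,0,0,0,0,0,255],[15,0,0,0,0,0,255]]';  python3 -m creep '[[2,0,0,0,0,0,255],[4,0,0,0,0,0,255],[6,0,0,0,0,0,255],[6,0,0,0,0,0,255]]'
```

```text
time: 8.02
tool_pos: [0.5277, 0.0139, 0.0888]
ee_rot: [-1.571, 0.001, 0.034]
wrist_force: [-4.2, -1.5, 4.8]
width: 0.01
time: 8.52
tool_pos: [0.5322, 0.014, 0.0889]
ee_rot: [-1.571, 0.005, 0.034]
wrist_force: [-7.4, 0.6, 7.8]
width: 0.0099
```

```bash
python3 -m creep '[[1.5,-0.3,0,0,0,0,255],[3,-0.3,0,0,0,0,255],[4.5,-0.3,0,0,0,0,255],[4.5,-0.3,0,0,0,0,255]]'; python3 - <<'E'
from bench import robot
import cv2, numpy as np
o=robot.get_obs(); print(o['time'],o['tool_pos'],o['ee_rot'],o['width'],o['wrist_force'],o['wrist_torque'])
s=robot.snapshot('wrist')
np.savez('w4.npz',p=o['tool_pos'],r=o['ee_rot'],m=s['mount'],k=[s['fx'],s['fy'],s['cx'],s['cy']])
cv2.imwrite('pics/w4c.png',cv2.resize(s['color'][120:270,280:440],(640,600),interpolation=cv2.INTER_CUBIC))
s=robot.snapshot('scene');cv2.imwrite('pics/s4c.png',cv2.resize(s['color'][150:270,235:345],(550,600),interpolation=cv2.INTER_CUBIC))
E
```

```text
time: 9.02
tool_pos: [0.5357, 0.0141, 0.089]
ee_rot: [-1.571, 0.007, 0.034]
wrist_force: [-9.3, -0.8, 8.4]
width: 0.0098
9.025 [0.53571094 0.0141132  0.08898456] [-1.57114986  0.00705731  0.03410394] 0.009765542682092832 [-9.26820902 -0.81768938  8.4469448 ] [-0.15502902  1.75174614  0.0084415 ]
```

View pics/w4c.png

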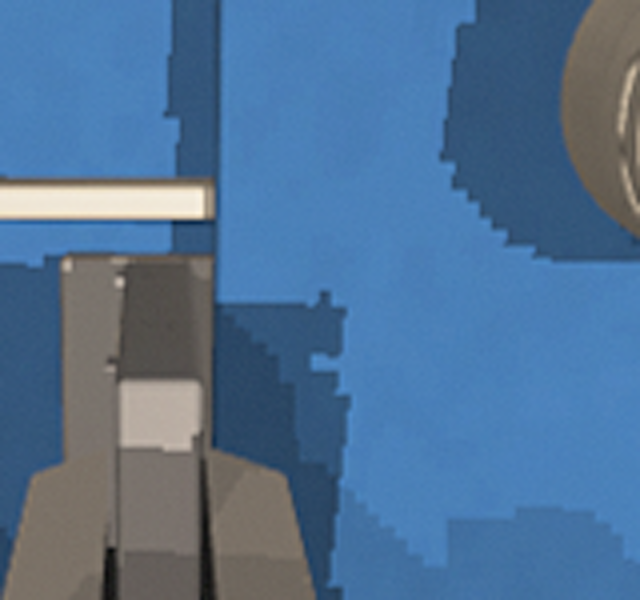

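View pics/s4c.png

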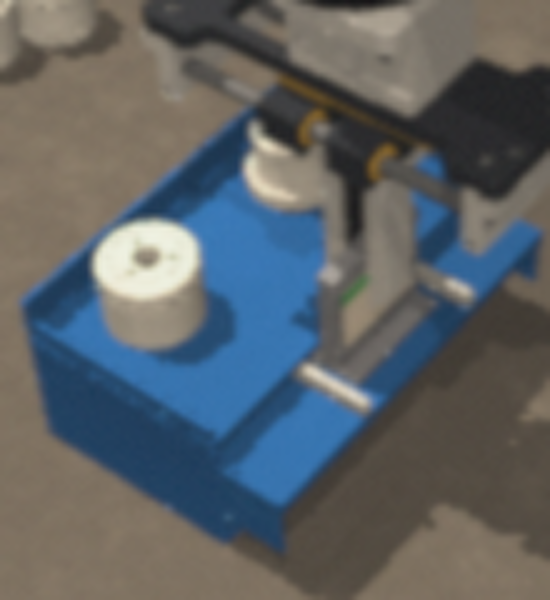

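```bash
python3 -m creep '[[1.5,0,0,0,0,-0.2,255],[3,0,0,0,0,-0.4,255],[4,0,0,0,0,-0.4,255],[4,0,0,0,0,-0.4,255]]'; python3 - <<'E'
from bench import robot
o=robot.get_obs();print(o['tool_pos'],o['ee_rot'],o['wrist_force'],o['wrist_torque'])
E
```

```text
time: 9.62
tool_pos: [0.5383, 0.0142, 0.0889]
ee_rot: [-1.571, 0.003, 0.034]
wrist_force: [-12.3, -0.7, 10.2]
width: 0.0098
[0.53832791 0.01419611 0.08889118] [-1.57116883  0.0032914   0.03412565] [-12.34598006  -0.70655164  10.21404764] [-0.15718384  2.46924793  0.03280845]
```

```bash
python3 -m creep '[[1,0,0,0,0,-0.1,255],[2,0,0,0,0,-0.2,255],[2,0,0,0,0,-0.2,255],[2,0,0,0,0,-0.2,255]]';python3 -m creep '[[1,0,0,0,0,-0.1,255],[2,0,0,0,0,-0.1,255],[2,0,0,0,0,-0.1,255]]'; python3 - <<'E'
from bench import robot
import cv2, numpy as np
o=robot.get_obs(); print(o['time'],o['tool_pos'],o['ee_rot'],o['width'],o['wrist_force'],o['wrist_torque'])
s=robot.snapshot('wrist')
np.savez('w5.npz',p=o['tool_pos'],r=o['ee_rot'],m=s['mount'],k=[s['fx'],s['fy'],s['cx'],s['cy']])
cv2.imwrite('pics/w5c.png',cv2.resize(s['color'][160:240,285:365],(600,600),interpolation=cv2.INTER_CUBIC))
s=robot.snapshot('scene');cv2.imwrite('pics/s5c.png',cv2.resize(s['color'][190:250,280:340],(600,600),interpolation=cv2.INTER_CUBIC))
E
```

```text
time: 10.12
tool_pos: [0.5388, 0.0142, 0.0889]
ee_rot: [-1.571, 0.003, 0.034]
wrist_force: [-16.0, -1.1, 13.8]
width: 0.0099
time: 10.5
tool_pos: [0.5389, 0.0142, 0.0889]
ee_rot: [-1.571, 0.006, 0.034]
wrist_force: [-21.0, -0.4, 17.5]
width: 0.0094
10.5 [0.53886593 0.0142431  0.08894305] [-1.57125862  0.00611991  0.03422833] 0.009383743750037891 [-20.9924295   -0.40496176  17.49433366] [-2.50955772e-01  4.02692727e+00 -3.08528495e-03]
```

View pics/w5c.png

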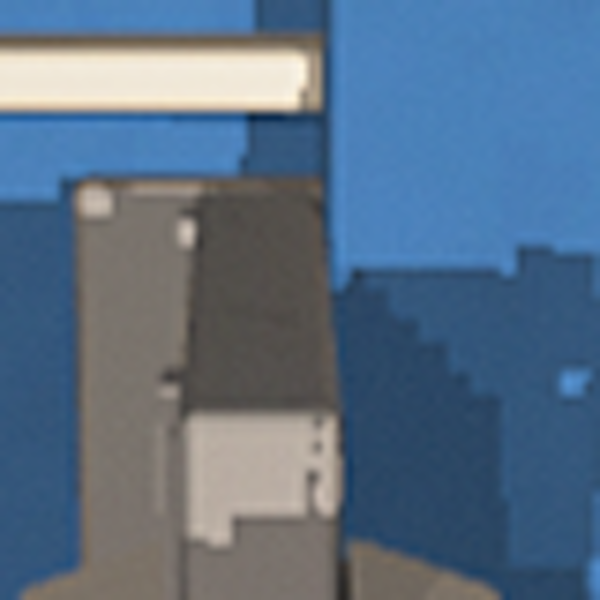

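View pics/s5c.png

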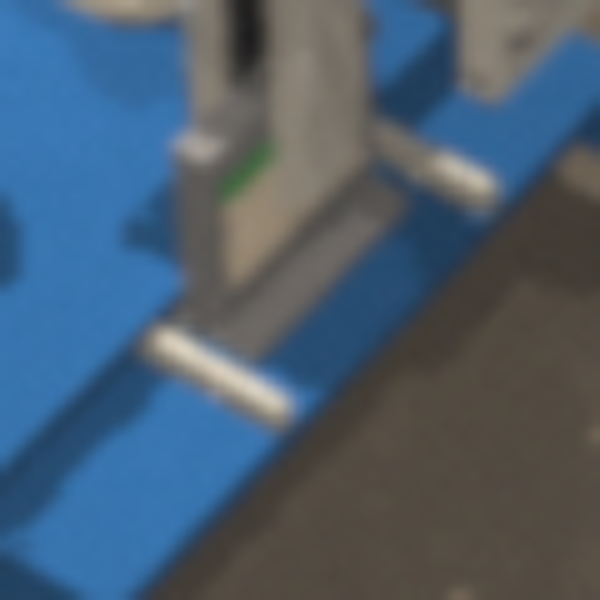

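```bash
python3 -m creep '[[-0.7,-0.2,0,0,0,-0.15,255],[-1.3,-0.4,0,0,0,-0.3,255],[-1.3,-0.4,0,0,0,-0.3,255],[-1.3,-0.4,0,0,0,-0.3,255]]'; python3 - <<'E'
from bench import robot
import cv2, numpy as np
o=robot.get_obs(); print(o['time'],o['tool_pos'],o['ee_rot'],o['width'],o['wrist_force'],o['wrist_torque'])
s=robot.snapshot('wrist')
np.savez('w6.npz',p=o['tool_pos'],r=o['ee_rot'],m=s['mount'],k=[s['fx'],s['fy'],s['cx'],s['cy']])
cv2.imwrite('pics/w6.png',s['color'])
cv2.imwrite('pics/w6c.png',cv2.resize(s['color'][160:240,285:365],(600,600),interpolation=cv2.INTER_CUBIC))
for n in ['holder_centre','shelf_housing_a','slot_mouth']: print(n,[(np.round(d['point'],4).tolist(),round(d['p'],2)) for d in robot.landmark_of(n,'wrist')])
E
```

```text
time: 11.1
tool_pos: [0.5387, 0.0142, 0.0888]
ee_rot: [-1.571, -0.002, 0.034]
wrist_force: [-16.4, -1.4, 13.7]
width: 0.0095
11.1 [0.53873221 0.01421356 0.08877688] [-1.57115943 -0.00173725  0.03413415] 0.009473463228822249 [-16.4391704   -1.39949778  13.70460732] [-0.20760998  3.49068113  0.0157267 ]
holder_centre [([0.5395, 0.0104, 0.0887], 0.96)]
shelf_housing_a [([0.6209, -0.0308, 0.0756], 0.78), ([0.616, 0.0761, 0.0736], 0.62)]
slot_mouth [([0.543, 0.0163, 0.0577], 0.78)]
```

View pics/w6c.png

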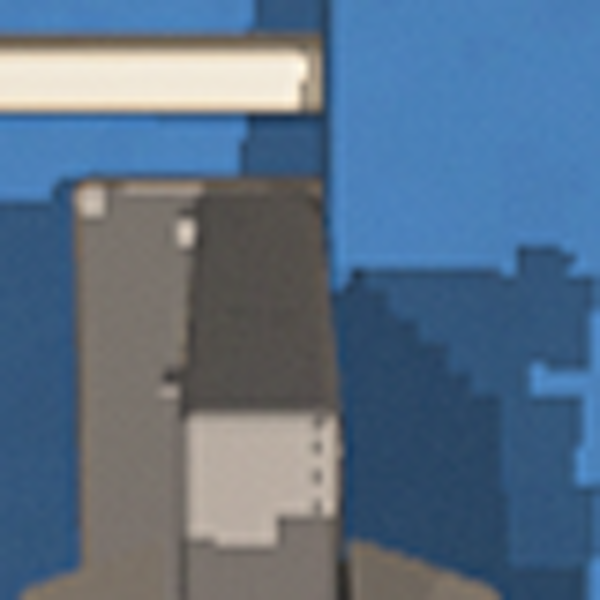

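View pics/w6.png

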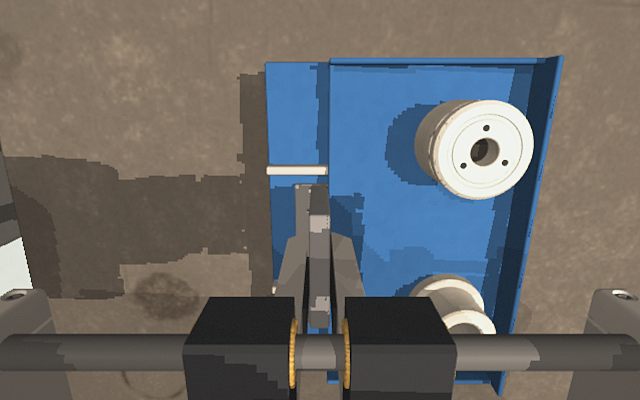

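```bash
python3 -m creep '[[0.5,0,0,0,0,0,255],[0.5,0,0,0,0,0,255],[0.5,0,0,0,0,0,255],[0.5,0,0,0,0,0,255],[0.5,0,0,0,0,0,255]]'; python3 -c "
from bench import robot
print(robot.get_obs()['ee_rot']); print(robot.close_job())"
```

```text
time: 11.92
tool_pos: [0.5388, 0.0142, 0.0888]
ee_rot: [-1.571, -0.001, 0.034]
wrist_force: [-18.1, -1.7, 14.1]
width: 0.0097
[-1.57121742e+00 -7.07395125e-04  3.42005580e-02]
the job is handed in; nothing more can be done
None
```

The label holder is home: its plate is against the shelf's front edge, and the arm is still holding it there with about 18 N of push. The job was handed in at about 11.9 s of the 37 s allowed.

I gripped the grey holder, left the red and purple ones alone, and turned it to match the shelf, which sits about 2° round. I set it on the ledge between the cheeks until I felt contact, then slid it straight in against the plunger.

**Last checks:**
- **Seating:** travel stopped hard at tool x = 0.539 m, where I had calculated the plate would meet the lip. The wrist picture shows no gap at the end of the plate that is in view.
- **Plunger:** I could not see it in the slot. That it is pushed back is inferred from the tongue's position and the rising force.
- **Upright and grip:** the tool is within 0.1° of vertical, and the gripper opening is 9.7 mm on the 10 mm plate.
- **Downward force:** besides the push, the holder is pressed onto the ledge with about 14 N, more than I intended but well below the limits.
- **Housings:** both read within about 5 mm of where they were at the start. That is about the detector's accuracy, and nothing touched them.
- **One disagreement:** the network put the holder's centre about 4 mm off in y from my own measurement. I trusted mine, because the holder is clear of the left cheek in the pictures.

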